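Open the orange-lidded sample canister

TASK

Open the sample canister that has the orange lid: turn the lid counter-clockwise (seen from above) until its lugs stand in the notches of the collar, lift it straight off, and set it down gently, grip upwards, in the middle of the round green mat, without dropping it. Keep the canister with the grey lid closed, and let go of the orange lid at the end.

Things in the scene. Friction and masses are not known exactly. Their poses are not given: they have to be found in the camera images.
- orange_lid_grip (a point): Loose orange lid, 0.2 kg: disc 100 mm wide, 6 thick, 86 mm plug 8 deep below, upright grip bar on top 64 long, 16 wide, 44 tall. Point: on the lid's axis in the bar, 30 mm above the disc, 14 below the bar's top; grip here from above. z up, x along the bar. Two 20 mm lugs on the edge at +x and -x reach 58 mm from the axis; half turns are alike. Starts shut, 42-70 deg clockwise of the notches.
- orange_canister: White canister under the orange lid, fixed; place varies. Origin: centre of its underside on the bench, z up. Collar 133 mm wide, its dark flange 104 mm wide inside, top 82 mm up. Notches (flange gaps, yellow marks outside) at its +x and -x: the lid lifts with its bar within 12 deg of this x axis. A stop ends the turn 10 deg counter-clockwise past the notches. Shut lid's grip point: 106 mm up.
- mat_top (a point): Centre of the top face of the round dark green mat, 170 mm across and 3 mm thick, fixed flat on the bench. The lid standing on it has its grip point 44 mm above this point.
- grey_lid_grip (a point): Grip bar of the grey lid on the second, otherwise identical canister (same sizes and axes as the orange lid's grip point). A bystander: it must stay closed.
There are look-alikes about, which are no part of the job. What is shaped like the part that bears orange_lid_grip but blue or turquoise is not meant.

How it is judged:
By the outcome, as a careful person would: the job done as asked, in the order asked, and still so for the second after the job is handed in, with the robot touching nothing.
It also fails if it takes over 46 s, if anything falls off the work surface, if the arm or the gripper's body presses on something with over 40 N, if the wrist force passes 120 N, or if a joint passes its speed limit or range.

ROBOT

A 7-joint arm with a two-finger parallel gripper is mounted at the origin on the work surface. World frame = base frame: x ahead of the robot, y to its left, z up, the work surface at z = 0. Lengths are in m, angles in rad, forces in N, time in s.
With the tool pointing down it reaches from about 0.4 to 0.85 m from the base axis. Payload 10.4 kg.
Tool frame: the origin (TCP) lies midway between the tips of the shut fingers; the grasp point (between the pads) lies 19 mm behind it (env.hold_point_z is the z of the grasp point in the tool frame, in m); z points along the fingers, y is the direction in which the jaws open and shut (so a half turn about z gives the same grasp; the last joint's range is limited). The gripper opens to 87 mm and grips with 3 to 60 N. Pads are 19 mm wide; open, the fingers measure 117 mm over their backs; the gripper's body (75 mm by 190 mm) begins 51 mm behind the grasp point.
Start: joints at [-0.023, 0.332, -0.065, 1.46, 0.022, 1.35, -0.088], TCP at [0.625, 0, 0.223] pointing down, gripper open.
Joint ranges: [-2.6, 2.6], [-0.5, 2.12], [-1.47, 1.34], [0.16, 2.42], [-1.27, 4.41], [0.06, 2.06], [-2.6, 2.6]. Speed limits (rad/s): [2.22, 2.22, 2.79, 2.79, 3.14, 3.14, 3.14].

INTERFACE

Orientations are given as a unit quaternion [w, x, y, z].
In Python, from plant import env, capture, trace, pinpoint gives the robot as it stands.
- The arm moves only by the tool servo_tool, never from a script. Its argument "increments" is a list of rows, each an object with "claw": the closure, from 0 (fully open) to 1 (shut); "offset": the shift along the world's x, y, z in cm, a list of three; "yaw": the turn about the world's z in rad. In form: [{"claw": claw, "offset": [tx, ty, tz], "yaw": yaw}, ...]. A call has 1 to 8 rows; each row is the pose to reach, as a shift and turn from the pose commanded when the call began; what a row does not reach only later rows make up. A row lasts 1/12 s, in which the tool goes at most 41.7 mm and 7.16 degrees, less where a joint would pass 70% of its speed; a pose out of reach is approached as far as the arm can. A call with a gripper value outside its range is refused whole. The fingers move at their own pace and stop on an object; "grip_force" is the grip in N (left out, the last holds). Time passes only in rows, so rows that repeat a pose let the fingers close. It gives the time, the measured TCP pose, the force and the opening at its end, in the units of the state.
- env.read_state(): the state, without advancing time (a new reading comes with each control period).
- capture(name): name is "scene" or "side" or "wrist"; returns a dict with "img" (420x560x3 uint8, red, green, blue), "z_map" (420x560 float32, m along the optical axis (not along the pixel's ray), 0 where there is no reading), "K" (3x3 intrinsics, pixels), "k1" (the pictures are not rectified: a ray, as slopes to the right and down, at radius r is drawn at 1 + k1 r^2 times it, then the intrinsics apply), "R" (3x3) and "t" (3): a world point X has camera coordinates R X + t; the wrist camera has in their place "T_tool_cam" (4x4, takes a point from camera to tool coordinates, whose origin is the TCP and whose axes are the flange's). Camera axes: x right, y down, z forward; pixel columns grow to the right and rows downward; lengths in m; the calibration is good to about 2 mm. A picture is of the moment at which its call begins: read the wrist's pose just before it.
- env.close_job(): hands the job in, once; it reports no verdict.
Trained networks look in the newest picture that a camera, given by its name, has taken for a name from the list of things; names that differ only in an ending like _2 or _b are one class to them, and where a whole thing is asked for, a point or a joint stands for the part that bears it (a point fixed in the world has none). Each returns a list of dicts, best first, with "confidence" (0 to 1); they miss things now and then, are a little off and sometimes report something else, mostly with a low value. They report only what shows in the picture. A call takes as long as a camera call. They do not tell look-alikes from the thing itself.
- trace(camera, label): "region" (420x560 bool, what is visible of it).
- pinpoint(camera, label): "centre" ([x, y, z] in m, in world coordinates, good to about 4 mm: a listed point, or the origin of a listed thing).
The state is a dict: "time_s": time; "joints": joint angles; "qd": joint speeds; "effort": joint torques, N m; "tcp_pos": TCP position; "tool_rot": TCP orientation; "force": force on the tool from outside, world axes, zero at the start; "ft_torque": the same for the moment, N m; "opening": finger opening in m.
Only numpy, scipy, OpenCV 4.12 (cv2) and the standard library are available. Lean on these libraries where they do the work, as an engineer would, in place of code of your own. Each camera call takes 0.05 s, during which the arm holds its last target. There are 200 camera calls.

## Working session

There is one attempt and no reset: what is moved stays moved. The work goes in short steps, Python scripts to look and compute and a tool call to move; the robot and the scene stay as the last step left them, time stands still between calls to the robot, and variables do not carry over. Pictures are saved under pics/ and viewed, about 8 in all and at most 12, crops included, and the job is handed in when it is done.

Besides the shell and the picture viewer there is one more tool, called after ">>>" as name(argument=value, ...) on one line, values as JSON. servo_tool: Moves the arm, as the interface text tells. Its arguments: {"type":"object","properties":{"increments":{"type":"array"},"grip_force":{"type":"number"}},"required":["increments"]}

```bash
mkdir -p pics; ls; cat > h.py <<'E'
import numpy as np, cv2
from plant import env, capture, trace, pinpoint
def save(d,n,crop=None,s=1):
    im=d["img"][:,:,::-1]
    if crop: im=im[crop[1]:crop[3],crop[0]:crop[2]]
    cv2.imwrite("pics/"+n,cv2.resize(im,None,fx=s,fy=s,interpolation=cv2.INTER_CUBIC))
def cloud(d,RT=None):
    """world points per pixel, HxWx3, nan where no depth"""
    h,w=d["z_map"].shape; K=d["K"]
    u,v=np.meshgrid(np.arange(w),np.arange(h))
    p=cv2.undistortPoints(np.stack([u,v],-1).reshape(-1,1,2).astype(float),K,np.array([d["k1"],0,0,0.])).reshape(h,w,2)
    z=d["z_map"].astype(float); z[z==0]=np.nan
    X=np.dstack([p[...,0]*z,p[...,1]*z,z])
    R,t=(d["R"],d["t"]) if RT is None else RT
    return (X-np.asarray(t))@np.asarray(R)
E
python3 - <<'E'
from h import *
s=env.read_state();print(s["time_s"],s["tcp_pos"],s["tool_rot"],env.hold_point_z)
for c in("scene","side"):
    d=capture(c);save(d,c+"1.png")
    for l in("orange_lid_grip","orange_canister","mat_top","grey_lid_grip"):
        for r in pinpoint(c,l):
            print(c,l,np.round(r["centre"],3),round(r["confidence"],2))
E
```

```text
pics
0.0 [ 6.24630322e-01 -2.13188086e-05  2.21751644e-01] [-4.55877844e-04  7.07094995e-01  7.07118220e-01 -5.32606069e-04] -0.0187
scene orange_lid_grip [ 0.192 -0.31   0.044] 0.97
scene orange_lid_grip [ 0.597 -0.393  0.038] 0.9
scene orange_lid_grip [ 0.744 -0.262  0.048] 0.71
scene orange_lid_grip [ 0.426 -0.647  0.044] 0.66
scene orange_lid_grip [ 0.578 -0.232  0.102] 0.61
scene orange_canister [ 0.58  -0.237  0.   ] 0.72
scene mat_top [ 0.483 -0.026  0.005] 0.66
scene grey_lid_grip [0.536 0.244 0.101] 0.75
side orange_lid_grip [ 0.424 -0.646  0.045] 0.8
side orange_lid_grip [ 0.194 -0.305  0.043] 0.78
side orange_lid_grip [ 0.576 -0.236  0.106] 0.77
side orange_lid_grip [ 0.596 -0.399  0.046] 0.6
side orange_lid_grip [ 0.745 -0.259  0.045] 0.59
side orange_lid_grip [ 0.581 -0.235 -0.005] 0.27
side orange_canister [ 0.584 -0.234 -0.002] 0.8
side mat_top [ 0.483 -0.026  0.004] 0.75
side grey_lid_grip [0.533 0.244 0.106] 0.63
side grey_lid_grip [ 0.581 -0.235 -0.004] 0.29
```

```bash
python3 -c "
import cv2,numpy as np
cv2.imwrite('pics/both.png',cv2.resize(np.vstack([cv2.imread('pics/scene1.png'),cv2.imread('pics/side1.png')]),None,fx=.71,fy=.71))"
```

```text
(no output)
```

View pics/scene1.png

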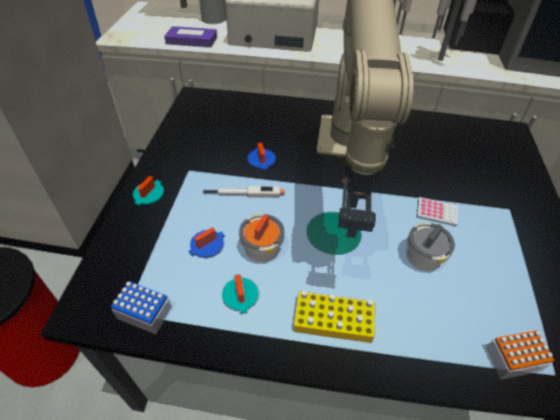

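The scene picture shows the orange lid on its canister at about (262,232), the mat at (335,232), the grey-lid canister at (430,245), and blue and turquoise look-alikes lying about. I'll measure the bar and notch angles next.

```bash
cat > m.py <<'E'
from h import *
for c in("scene","side"):
    d=capture(c);P=cloud(d);hsv=cv2.cvtColor(d["img"],cv2.COLOR_RGB2HSV)
    r=np.hypot(P[...,0]-.578,P[...,1]+.235)
    org=(hsv[...,0]<15)&(hsv[...,1]>120)&(r<.07)
    for n,m in(("bartop",org&(P[...,2]>.112)),("disc",org&(P[...,2]<.093)&(P[...,2]>.08)),("all",org)):
        q=P[m]; 
        if len(q)<4: continue
        w,v=np.linalg.eigh(np.cov(q[:,:2].T)); 
        print(c,n,len(q),q.mean(0).round(4),"ang",np.degrees(np.arctan2(v[1,1],v[0,1])).round(1),"z",q[:,2].min().round(3),q[:,2].max().round(3))
    yl=(hsv[...,0]>18)&(hsv[...,0]<38)&(hsv[...,1]>110)&(hsv[...,2]>90)&(r<.085)
    n,_,st,ce=cv2.connectedComponentsWithStats(yl.astype(np.uint8))
    lab=cv2.connectedComponents(yl.astype(np.uint8))[1]
    for i in range(1,n):
        q=P[lab==i]; print(c,"yellow",len(q),ce[i].round(),np.nanmean(q,0).round(3),"ang",np.degrees(np.arctan2(np.nanmean(q[:,1])+.235,np.nanmean(q[:,0])-.578)).round(1))
    m=P[(abs(P[...,0]-.483)<.13)&(abs(P[...,1]+.026)<.13)&(hsv[...,0]>45)&(hsv[...,0]<85)&(hsv[...,1]>100)&(P[...,2]<.02)]
    (cx,cy),rad=cv2.minEnclosingCircle(m[:,:2].astype(np.float32)); print(c,"mat",cx,cy,rad,m[:,2].mean())
E
python3 m.py; python3 -c "
from h import *
save(capture('scene'),'z1.png',(215,195,315,275),5)"
```

```text
scene bartop 120 [ 0.5833 -0.2332  0.1202] ang 164.2 z 0.112 0.125
scene disc 97 [ 0.5903 -0.2276  0.0833] ang 127.4 z 0.08 0.093
scene all 794 [ 0.5841 -0.2304  0.0864] ang 124.2 z 0.069 0.125
scene yellow 30 [269. 251.] [ 0.635 -0.201  0.071] ang 31.2
scene mat 0.48481735587120056 -0.02464652992784977 0.0817282423377037 0.00467714494458797
side bartop 115 [ 0.577  -0.2396  0.1176] ang 169.3 z 0.112 0.122
side disc 114 [ 0.575  -0.2428  0.087 ] ang 165.1 z 0.08 0.093
side all 780 [ 0.5749 -0.2434  0.0891] ang 166.6 z 0.066 0.122
side yellow 25 [317. 240.] [ 0.521 -0.27   0.072] ang -148.6
side mat 0.48420804738998413 -0.02842247113585472 0.08005038648843765 0.002067305455604897
```

View pics/z1.png

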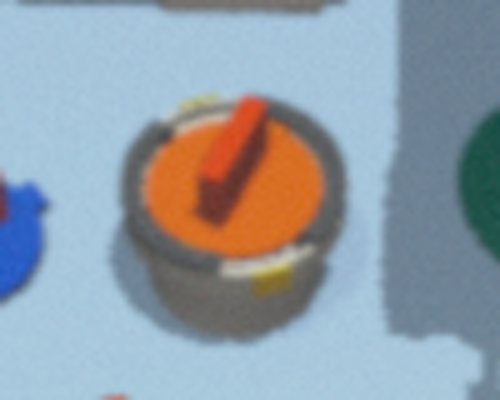

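The bar lies at about -15° and the notches at about 31°, so the lid needs about 46° counter-clockwise, which fits the 42-70° given. I'll go above it with the jaws at -105°.

>>> servo_tool(increments=[{"claw": 0,"offset": [-2.2,-11.8,3],"yaw": -0.95},{"claw": 0,"offset": [-2.2,-11.8,3],"yaw": -0.95},{"claw": 0,"offset": [-2.2,-11.8,3],"yaw": -0.95},{"claw": 0,"offset": [-4.5,-23.6,3],"yaw": -0.95},{"claw": 0,"offset": [-4.5,-23.6,3],"yaw": -0.95},{"claw": 0,"offset": [-4.5,-23.6,3],"yaw": -0.95},{"claw": 0,"offset": [-4.5,-23.6,3],"yaw": -0.95},{"claw": 0,"offset": [-4.5,-23.6,3],"yaw": -0.95}])

```text
time_s: 1.32
tcp_pos: [0.5788, -0.2394, 0.2526]
tool_rot: [0.001, 0.954, 0.3, -0.0]
force: [0.2, 0.8, 0.5]
opening: 0.087
```

>>> servo_tool(increments=[{"claw": 0,"offset": [0,0,0],"yaw": -0.88},{"claw": 0,"offset": [0,0,0],"yaw": -0.88},{"claw": 0,"offset": [0,0,0],"yaw": -0.88},{"claw": 0,"offset": [0,0,0],"yaw": -0.88},{"claw": 0,"offset": [0,0,0],"yaw": -0.88},{"claw": 0,"offset": [0,0,0],"yaw": -0.88},{"claw": 0,"offset": [0,0,0],"yaw": -0.88},{"claw": 0,"offset": [0,0,0],"yaw": -0.88}])

```text
time_s: 1.98
tcp_pos: [0.5801, -0.2359, 0.2526]
tool_rot: [0.0, 0.991, -0.132, 0.0]
force: [0.6, 0.9, 0.7]
opening: 0.0867
```

```bash
cat >> h.py <<'E'
from scipy.spatial.transform import Rotation as Ro
def wrist():
    s=env.read_state(); d=capture("wrist")
    q=np.array(s["tool_rot"]); M=np.eye(4); M[:3,:3]=Ro.from_quat(q[[1,2,3,0]]).as_matrix(); M[:3,3]=s["tcp_pos"]
    W=np.linalg.inv(M@d["T_tool_cam"])
    return s,d,(W[:3,:3],W[:3,3]),M
def pca(q):
    w,v=np.linalg.eigh(np.cov(q[:,:2].T)); a=np.degrees(np.arctan2(v[1,1],v[0,1]))
    return (a+90)%180-90
E
cat > w.py <<'E'
from h import *
import sys
s,d,RT,M=wrist(); P=cloud(d,RT); save(d,sys.argv[1])
print(s["time_s"],s["tcp_pos"],"jaw ang",np.degrees(np.arctan2(M[1,1],M[0,1])),"tilt",M[2,2],"q",np.round(s["joints"],2))
hsv=cv2.cvtColor(d["img"],cv2.COLOR_RGB2HSV)
r=np.hypot(P[...,0]-.578,P[...,1]+.235)
org=(hsv[...,0]<15)&(hsv[...,1]>120)&(r<.08)
for n,m in(("bartop",org&(P[...,2]>.113)),("disc",org&(P[...,2]<.093)&(P[...,2]>.07))):
    q=P[m]
    if len(q)>9:
        (cx,cy),(a,b),an=cv2.minAreaRect(q[:,:2].astype(np.float32)); print(n,len(q),q.mean(0).round(4),"pca",pca(q).round(1),"rect",round(cx,4),round(cy,4),round(a,3),round(b,3),round(an,1))
yl=((hsv[...,0]>20)&(hsv[...,0]<38)&(hsv[...,1]>110)&(hsv[...,2]>80)&(r<.085)).astype(np.uint8)
n,lab,st,ce=cv2.connectedComponentsWithStats(yl)
for i in range(1,n):
    q=P[lab==i]
    if len(q)>15: print("yellow",len(q),ce[i].round(),np.nanmean(q,0).round(4))
for l in("orange_lid_grip","orange_canister"):
    for k in pinpoint("wrist",l)[:2]: print(l,np.round(k["centre"],4),k["confidence"])
E
python3 w.py w1.png
```

```text
1.9833 [ 0.58005781 -0.23592311  0.25260208] jaw ang -105.192611032859 tilt -0.9999999820567532 q [ 0.08  0.32  0.3   1.43 -0.1   1.4  -1.45]
bartop 1549 [ 0.5825 -0.2335  0.1301] pca -10.3 rect 0.5796 -0.236 0.097 0.064 74.7
disc 5329 [ 0.5725 -0.2322  0.0744] pca 73.9 rect 0.5802 -0.2343 0.098 0.099 42.3
yellow 48 [219. 143.] [ 0.6373 -0.2027  0.0773]
yellow 44 [319. 242.] [ 0.5237 -0.2663  0.0772]
yellow 20 [487. 269.] [ 0.6027 -0.2917  0.3371]
yellow 162 [ 52. 294.] [ 0.6236 -0.1983  0.3408]
yellow 22 [491. 280.] [ 0.6012 -0.2913  0.3395]
yellow 109 [495. 299.] [ 0.5978 -0.2905  0.3416]
yellow 41 [491. 318.] [ 0.593  -0.2894  0.3411]
orange_lid_grip [ 0.7439 -0.2667  0.0431] 0.89
orange_lid_grip [ 0.5981 -0.3975  0.0423] 0.88
```

View pics/w1.png

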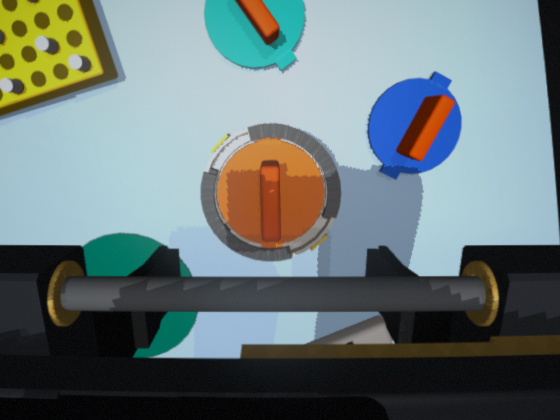

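The wrist view shows the bar upright at (270,200), square to the jaws, and the yellow notch marks at (219,143) and (319,242). That gives a centre of (0.580,-0.235) and notches at 29°, so about 44.5° to turn. I'll descend and grip.

>>> servo_tool(increments=[{"claw": 0,"offset": [0,0.1,-4],"yaw": 0},{"claw": 0,"offset": [0,0.1,-8],"yaw": 0},{"claw": 0,"offset": [0,0.1,-12],"yaw": 0},{"claw": 0,"offset": [0,0.1,-14.5],"yaw": 0},{"claw": 0,"offset": [0,0.1,-16.3],"yaw": 0},{"claw": 0,"offset": [0,0.1,-16.3],"yaw": 0},{"claw": 0.4,"offset": [0,0.1,-16.3],"yaw": 0},{"claw": 0.6,"offset": [0,0.1,-16.3],"yaw": 0}], grip_force=40)

```text
time_s: 2.8
tcp_pos: [0.5809, -0.2353, 0.0912]
tool_rot: [0.0, 0.992, -0.129, 0.001]
force: [0.4, 0.6, -0.3]
opening: 0.08
```

>>> servo_tool(increments=[{"claw": 1,"offset": [0,0,0],"yaw": 0},{"claw": 1,"offset": [0,0,0],"yaw": 0},{"claw": 1,"offset": [0,0,0],"yaw": 0},{"claw": 1,"offset": [0,0,0],"yaw": 0},{"claw": 1,"offset": [0,0,0],"yaw": 0},{"claw": 1,"offset": [0,0,0],"yaw": 0}])

```text
time_s: 3.3
tcp_pos: [0.5801, -0.235, 0.0897]
tool_rot: [0.0, 0.992, -0.129, 0.0]
force: [0.4, 0.1, 0.2]
opening: 0.0419
```

Still closing.

>>> servo_tool(increments=[{"claw": 1,"offset": [0,0,0],"yaw": 0},{"claw": 1,"offset": [0,0,0],"yaw": 0},{"claw": 1,"offset": [0,0,0],"yaw": 0},{"claw": 1,"offset": [0,0,0],"yaw": 0},{"claw": 1,"offset": [0,0,0],"yaw": 0},{"claw": 1,"offset": [0,0,0],"yaw": 0}])

```text
time_s: 3.8
tcp_pos: [0.58, -0.2349, 0.0895]
tool_rot: [-0.0, 0.992, -0.129, -0.0]
force: [0.4, 0.0, -1.0]
opening: 0.0158
```

>>> servo_tool(increments=[{"claw": 1,"offset": [0,0,0],"yaw": 0.05},{"claw": 1,"offset": [0,0,0],"yaw": 0.12},{"claw": 1,"offset": [0,0,0],"yaw": 0.19},{"claw": 1,"offset": [0,0,0],"yaw": 0.26},{"claw": 1,"offset": [0,0,0],"yaw": 0.33},{"claw": 1,"offset": [0,0,0],"yaw": 0.4},{"claw": 1,"offset": [0,0,0],"yaw": 0.4}])

```text
time_s: 4.38
tcp_pos: [0.5799, -0.2351, 0.0895]
tool_rot: [0.0, 0.997, 0.072, -0.0]
force: [-0.6, 0.2, -0.4]
opening: 0.0158
```

>>> servo_tool(increments=[{"claw": 1,"offset": [0,0,0],"yaw": 0.06},{"claw": 1,"offset": [0,0,0],"yaw": 0.13},{"claw": 1,"offset": [0,0,0],"yaw": 0.2},{"claw": 1,"offset": [0,0,0],"yaw": 0.27},{"claw": 1,"offset": [0,0,0],"yaw": 0.34},{"claw": 1,"offset": [0,0,0],"yaw": 0.38},{"claw": 1,"offset": [0,0,0],"yaw": 0.38},{"claw": 1,"offset": [0,0,0],"yaw": 0.38}])

```text
time_s: 5.05
tcp_pos: [0.58, -0.2351, 0.0895]
tool_rot: [0.0, 0.967, 0.256, -0.0]
force: [-0.4, -0.2, -0.6]
opening: 0.0155
```

```bash
python3 w.py w2.png; python3 -c "
from h import *
print(env.read_state()['ft_torque']);save(capture('scene'),'z2.png',(200,150,340,285),4)
a=cv2.imread('pics/w2.png')[:400,100:420];b=cv2.imread('pics/z2.png');cv2.imwrite('pics/c2.png',cv2.resize(np.hstack([cv2.resize(a,(432,540)),cv2.resize(b,(560,540))]),(790,430)))"
```

```text
5.05 [ 0.57996599 -0.23511733  0.08953921] jaw ang -60.339752674755424 tilt -0.9999999953155414 q [ 0.21  0.43  0.13  1.62 -0.06  1.09 -0.69]
bartop 4452 [ 0.5905 -0.2303  0.1232] pca 27.9 rect 0.6056 -0.2323 0.066 0.085 69.7
disc 5866 [ 0.593  -0.2283  0.0752] pca -60.4 rect 0.5862 -0.2369 0.096 0.086 65.0
yellow 226 [271. 124.] [ 0.6368 -0.2024  0.0774]
yellow 42 [215. 299.] [ 0.6015 -0.2093  0.1785]
yellow 40 [330. 300.] [ 0.6133 -0.2307  0.1785]
yellow 16 [215. 313.] [ 0.5988 -0.2108  0.179 ]
yellow 36 [389. 342.] [ 0.613  -0.2444  0.1833]
yellow 89 [410. 344.] [ 0.6149 -0.2482  0.1839]
yellow 37 [443. 341.] [ 0.6186 -0.2544  0.1832]
yellow 62 [464. 343.] [ 0.6206 -0.2578  0.1841]
orange_lid_grip [ 0.5971 -0.3957  0.0423] 0.96
orange_lid_grip [ 0.5806 -0.2348  0.104 ] 0.58
orange_canister [ 0.5778 -0.2374  0.1045] 0.16
[-0.09204624  0.16588233 -0.00056631]
```

View pics/c2.png

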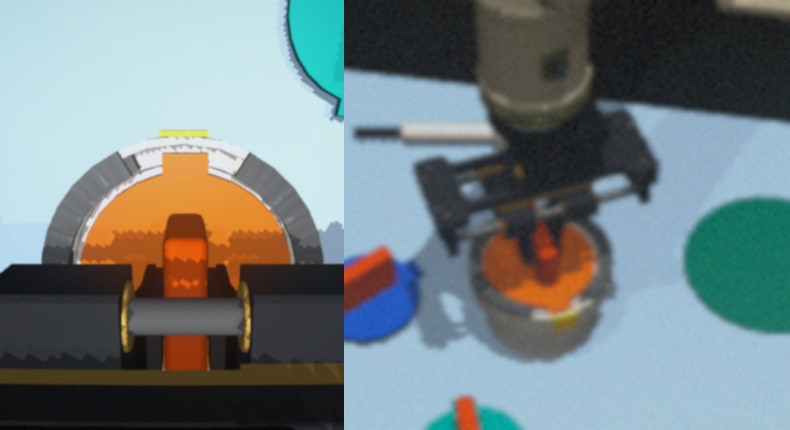

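The left view shows the lid's lug at (185,160) in the middle of the white notch, under the yellow mark at (184,133). Now I'll lift straight up.

>>> servo_tool(increments=[{"claw": 1,"offset": [0,0,0.3],"yaw": 0},{"claw": 1,"offset": [0,0,0.7],"yaw": 0},{"claw": 1,"offset": [0,0,1.2],"yaw": 0},{"claw": 1,"offset": [0,0,1.8],"yaw": 0},{"claw": 1,"offset": [0,0,2.5],"yaw": 0},{"claw": 1,"offset": [0,0,3.5],"yaw": 0},{"claw": 1,"offset": [0,0,5],"yaw": 0},{"claw": 1,"offset": [0,0,6.5],"yaw": 0}])

```text
time_s: 5.92
tcp_pos: [0.5799, -0.235, 0.1558]
tool_rot: [0.0, 0.966, 0.257, -0.0]
force: [-0.3, -0.5, -2.8]
opening: 0.0156
```

```bash
python3 - <<'E'
from h import *
for c in("scene","side"):
    d=capture(c);P=cloud(d);hsv=cv2.cvtColor(d["img"],cv2.COLOR_RGB2HSV)
    org=(hsv[...,0]<15)&(hsv[...,1]>120)&(np.hypot(P[...,0]-.578,P[...,1]+.235)<.07); q=P[org]; print(c,len(q),np.percentile(q[:,2],[2,25,50,75,98]).round(3))
    print([(np.round(r["centre"],4),round(r["confidence"],2)) for r in pinpoint(c,"mat_top")])
    g=(np.hypot(P[...,0]-.483,P[...,1]+.026)<.11)&(hsv[...,0]>45)&(hsv[...,0]<85)&(hsv[...,1]>100)&(P[...,2]<.02)
    g=cv2.morphologyEx(g.astype(np.uint8),cv2.MORPH_OPEN,np.ones((3,3)))>0
    (cx,cy),rad=cv2.minEnclosingCircle(P[g][:,:2].astype(np.float32)); print(cx,cy,rad,g.sum(),P[g].mean(0))
E
```

```text
scene 735 [0.053 0.143 0.144 0.147 0.189]
[(array([ 0.4832, -0.0257,  0.0049]), 0.94)]
0.5160030126571655 -0.032705582678318024 0.06774626672267914 81 [ 0.50180789 -0.03348244  0.00466818]
side 740 [0.138 0.143 0.144 0.161 0.191]
[(array([ 0.4847, -0.0238,  0.0018]), 0.58)]
0.4858354330062866 -0.028329292312264442 0.08165166527032852 1035 [ 0.48386089 -0.03187758  0.00206602]
```

Lifted cleanly: the disc's top is at 0.144 m and the side force shows the lid's weight. Next I'll carry it to the mat at (0.484,-0.026).

>>> servo_tool(increments=[{"claw": 1,"offset": [-0.8,1.7,0],"yaw": 0},{"claw": 1,"offset": [-2,4.4,0],"yaw": 0},{"claw": 1,"offset": [-3.5,7.6,0],"yaw": 0},{"claw": 1,"offset": [-5,10.9,0],"yaw": 0},{"claw": 1,"offset": [-6.5,14.2,0],"yaw": 0},{"claw": 1,"offset": [-8,17.4,0],"yaw": 0},{"claw": 1,"offset": [-9.1,19.8,0],"yaw": 0},{"claw": 1,"offset": [-9.6,20.9,0],"yaw": 0}])

```text
time_s: 6.78
tcp_pos: [0.4821, -0.0224, 0.1537]
tool_rot: [-0.001, 0.966, 0.259, -0.001]
force: [0.2, -0.7, -1.9]
opening: 0.0157
```

>>> servo_tool(increments=[{"claw": 1,"offset": [0,0,-1],"yaw": 0},{"claw": 1,"offset": [0,0,-3],"yaw": 0},{"claw": 1,"offset": [0,0,-5],"yaw": 0},{"claw": 1,"offset": [0,0,-7],"yaw": 0},{"claw": 1,"offset": [0,0,-8],"yaw": 0},{"claw": 1,"offset": [0,0,-8.5],"yaw": 0},{"claw": 1,"offset": [0,0,-8.5],"yaw": 0}])

```text
time_s: 7.37
tcp_pos: [0.4835, -0.0267, 0.0684]
tool_rot: [-0.0, 0.966, 0.257, -0.001]
force: [-0.1, 0.6, -1.7]
opening: 0.0155
```

```bash
cat > f.py <<'E'
from h import *
import sys
s,d,RT,M=wrist(); print(s["time_s"],s["tcp_pos"],s["force"],s["opening"])
for c in("wrist","scene","side"):
    if c=="wrist": P=cloud(d,RT)
    else: d=capture(c);P=cloud(d)
    hsv=cv2.cvtColor(d["img"],cv2.COLOR_RGB2HSV); r=np.hypot(P[...,0]-.484,P[...,1]+.026)
    g=P[(r<.12)&(hsv[...,0]>45)&(hsv[...,0]<85)&(hsv[...,1]>100)&(P[...,2]<.015)]
    if len(g)>20:
        h=g[np.hypot(g[:,0]-.484,g[:,1]+.026)>.05]
        # outer rim fit: farthest point per angular bin
        a=np.arctan2(h[:,1]+.026,h[:,0]-.484);b=(a*18/np.pi).astype(int);rr=np.hypot(h[:,0]-.484,h[:,1]+.026)
        e=np.array([h[b==k][rr[b==k].argmax(),:2] for k in np.unique(b) if rr[b==k].max()>.075])
        if len(e)>5:
            A=np.c_[2*e,np.ones(len(e))];x=np.linalg.lstsq(A,(e**2).sum(1),rcond=None)[0];print(c,"mat fit",x[:2].round(4),np.sqrt(x[2]+x[:2]@x[:2]).round(4),len(e))
    o=P[(hsv[...,0]<15)&(hsv[...,1]>120)&(r<.08)]
    if len(o): print(c,"lid",len(o),o.mean(0).round(4),np.percentile(o[:,2],[5,50,95]).round(3))
    print(c,[(np.round(k["centre"],4),round(k["confidence"],2)) for l in("orange_lid_grip","mat_top") for k in pinpoint(c,l) if np.hypot(k["centre"][0]-.484,k["centre"][1]+.026)<.05])
    save(d,sys.argv[1]+c+".png")
cv2.imwrite("pics/"+sys.argv[1]+".png",cv2.resize(np.hstack([cv2.imread(f"pics/{sys.argv[1]}{c}.png")for c in("wrist","scene","side")][0:3]),(1680*10//21,420*10//21)) if 0 else np.hstack([cv2.resize(cv2.imread(f"pics/{sys.argv[1]}wrist.png"),(400,300)),cv2.resize(cv2.imread(f"pics/{sys.argv[1]}scene.png")[150:330,230:470],(400,300))]))
E
sed -i 's/cv2.resize(np.hstack(\[cv2.imread(f"pics.*if 0 else //' f.py; python3 f.py p
```

```text
7.3667 [ 0.48345857 -0.02671276  0.06841579] [-0.114334    0.55627901 -1.74607741] 0.015493916736353438
wrist mat fit [ 0.4874 -0.0287] 0.082 19
wrist lid 10933 [ 0.4951 -0.0203  0.0756] [0.053 0.072 0.098]
wrist []
scene mat fit [ 0.4849 -0.0266] 0.0794 23
scene lid 579 [ 0.4985 -0.0245  0.0641] [0.055 0.059 0.102]
scene [(array([ 0.482 , -0.0261,  0.0837]), 0.62), (array([ 0.4824, -0.0276,  0.0038]), 0.59)]
side mat fit [ 0.4847 -0.0298] 0.0779 14
side lid 444 [ 0.4789 -0.0446  0.0636] [0.054 0.057 0.098]
side [(array([ 0.4813, -0.0315,  0.0873]), 0.69), (array([ 0.4834, -0.0256,  0.0036]), 0.15)]
```

View pics/p.png

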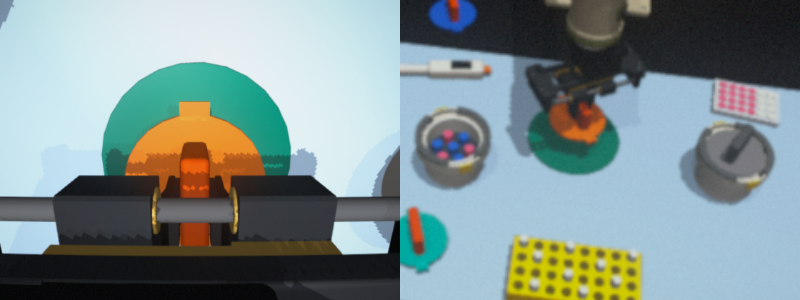

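The wrist view shows the lid above the mat: mat edges at columns 104 and 290, lug at 195, so it is centred. The canister stands open at (452,150). Next I'll lower it slowly.

>>> servo_tool(increments=[{"claw": 1,"offset": [0.1,0,-1],"yaw": 0},{"claw": 1,"offset": [0.1,0,-2],"yaw": 0},{"claw": 1,"offset": [0.1,0,-2.7],"yaw": 0},{"claw": 1,"offset": [0.1,0,-3.1],"yaw": 0},{"claw": 1,"offset": [0.1,0,-3.3],"yaw": 0},{"claw": 1,"offset": [0.1,0,-3.4],"yaw": 0},{"claw": 1,"offset": [0.1,0,-3.4],"yaw": 0},{"claw": 1,"offset": [0.1,0,-3.4],"yaw": 0}])

```text
time_s: 8.48
tcp_pos: [0.4852, -0.026, 0.0358]
tool_rot: [0.0, 0.966, 0.257, 0.0]
force: [0.1, 0.2, -2.2]
opening: 0.0159
```

>>> servo_tool(increments=[{"claw": 1,"offset": [0,0,-0.1],"yaw": 0},{"claw": 1,"offset": [0,0,-0.1],"yaw": 0},{"claw": 1,"offset": [0,0,-0.2],"yaw": 0},{"claw": 1,"offset": [0,0,-0.2],"yaw": 0},{"claw": 1,"offset": [0,0,-0.3],"yaw": 0},{"claw": 1,"offset": [0,0,-0.3],"yaw": 0}])

```text
time_s: 8.98
tcp_pos: [0.4849, -0.026, 0.0325]
tool_rot: [-0.0, 0.966, 0.257, -0.0]
force: [-0.0, -0.1, -2.3]
opening: 0.016
```

>>> servo_tool(increments=[{"claw": 1,"offset": [0,0,-0.05],"yaw": 0},{"claw": 1,"offset": [0,0,-0.1],"yaw": 0},{"claw": 1,"offset": [0,0,-0.1],"yaw": 0},{"claw": 1,"offset": [0,0,-0.1],"yaw": 0}])

```text
time_s: 9.32
tcp_pos: [0.485, -0.026, 0.0316]
tool_rot: [0.0, 0.966, 0.258, -0.0]
force: [0.4, -0.4, -1.0]
opening: 0.0157
```

>>> servo_tool(increments=[{"claw": 1,"offset": [0,0,-0.05],"yaw": 0},{"claw": 1,"offset": [0,0,-0.05],"yaw": 0},{"claw": 1,"offset": [0,0,-0.05],"yaw": 0}])

```text
time_s: 9.57
tcp_pos: [0.485, -0.026, 0.031]
tool_rot: [0.0, 0.966, 0.258, -0.0]
force: [1.0, -0.6, -2.3]
opening: 0.0158
```

>>> servo_tool(increments=[{"claw": 1,"offset": [0,0,-0.05],"yaw": 0},{"claw": 1,"offset": [0,0,-0.05],"yaw": 0},{"claw": 1,"offset": [0,0,-0.05],"yaw": 0}])

```text
time_s: 9.82
tcp_pos: [0.485, -0.026, 0.0305]
tool_rot: [0.0, 0.966, 0.257, -0.0]
force: [0.1, 0.5, -3.3]
opening: 0.0157
```

>>> servo_tool(increments=[{"claw": 1,"offset": [0,0,-0.05],"yaw": 0},{"claw": 1,"offset": [0,0,-0.05],"yaw": 0},{"claw": 1,"offset": [0,0,-0.05],"yaw": 0}])

```text
time_s: 10.07
tcp_pos: [0.4851, -0.026, 0.0304]
tool_rot: [0.0, 0.966, 0.257, 0.0]
force: [-4.3, 0.3, 5.6]
opening: 0.0153
```

The force has swung to +5.6 N, so the lid is on the mat. I'll release it and back off.

>>> servo_tool(increments=[{"claw": 0.7,"offset": [0,0,0],"yaw": 0},{"claw": 0.6,"offset": [0,0,0],"yaw": 0},{"claw": 0.5,"offset": [0,0,0],"yaw": 0},{"claw": 0.4,"offset": [0,0,0],"yaw": 0},{"claw": 0.4,"offset": [0,0,0],"yaw": 0},{"claw": 0.4,"offset": [0,0,0],"yaw": 0},{"claw": 0.4,"offset": [0,0,0],"yaw": 0}])

```text
time_s: 10.65
tcp_pos: [0.485, -0.026, 0.0301]
tool_rot: [0.0, 0.966, 0.257, 0.0]
force: [0.2, 0.7, 1.3]
opening: 0.0495
```

>>> servo_tool(increments=[{"claw": 0.4,"offset": [0,0,1],"yaw": 0},{"claw": 0.4,"offset": [0,0,3],"yaw": 0},{"claw": 0.4,"offset": [0,0,6],"yaw": 0},{"claw": 0.4,"offset": [0,0,10],"yaw": 0},{"claw": 0.4,"offset": [0,0,14],"yaw": 0},{"claw": 0.4,"offset": [0,0,18],"yaw": 0},{"claw": 0.4,"offset": [0,0,18],"yaw": 0},{"claw": 0.4,"offset": [0,0,18],"yaw": 0}])

```text
time_s: 11.32
tcp_pos: [0.4863, -0.026, 0.2133]
tool_rot: [0.001, 0.966, 0.257, 0.003]
force: [-0.3, -0.6, -1.3]
opening: 0.0522
```

```bash
python3 f.py q
```

```text
11.3167 [ 0.48633182 -0.02598472  0.21327923] [-0.28862017 -0.57075081 -1.28754861] 0.05219980061676181
wrist mat fit [ 0.4855 -0.0277] 0.0831 35
wrist lid 4306 [ 0.4717 -0.0301  0.0338] [0.014 0.016 0.06 ]
wrist [(array([ 0.4857, -0.027 ,  0.0454]), 0.58)]
scene mat fit [ 0.4849 -0.0265] 0.079 31
scene lid 685 [ 0.4916 -0.0262  0.027 ] [0.015 0.02  0.063]
scene [(array([ 0.4819, -0.0239,  0.0454]), 0.67), (array([ 0.4857, -0.0244,  0.0021]), 0.62)]
side mat fit [ 0.4867 -0.0277] 0.0767 15
side lid 565 [ 0.4826 -0.0405  0.0267] [0.014 0.017 0.059]
side [(array([ 0.4827, -0.0281,  0.0491]), 0.64), (array([ 0.4833, -0.0241,  0.0031]), 0.6)]
```

View pics/q.png

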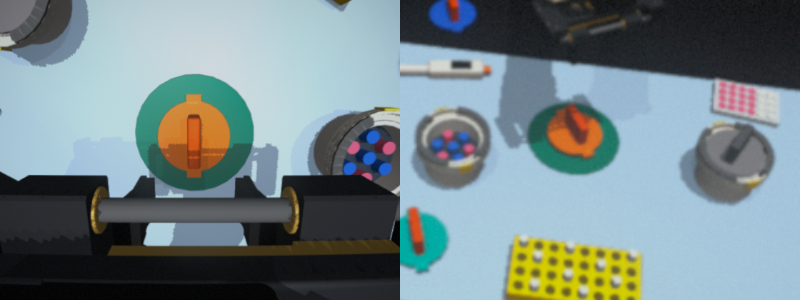

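The wrist view shows the lid centred at (195,137) on the mat, whose centre is at (195,132), standing flat with its grip up. The grey lid at (735,150) is still closed. I'll hand it in.

```bash
python3 -c "
from plant import env
print(env.close_job())"
```

```text
the job is handed in; nothing more can be done
None
```

The orange lid is off its canister and stands released, grip up, in the middle of the green mat. I handed the job in at about 11.5 s.

- **What I did:** I turned the lid about 45° counter-clockwise until its lug stood centred in the collar notch. I then lifted it straight off, lowered it onto the mat until the touch force read about 6 N, let go and backed straight up.
- **Placing:** The networks put the grip point 42 to 46 mm above the mat's top, against 44 mm expected. I measured the mat's centre at about (0.485, -0.027) and let the lid go at (0.485, -0.026). The networks' grip-point readings were within about 4 mm of that centre.
- **Other checks:** The canister's contents are undisturbed and the grey lid was never touched and looks closed. The arm is about 15 cm above the lid.
- **Disagreements:** The cameras' fits of the mat's centre differed by 2 to 3 mm, within calibration. While the lid was held above the mat, the networks read its grip point 1 to 5 mm off the gripper's position. No check failed.

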